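# Zero the coffee grinder's dial and set it four clicks open

### The job

Set the grind on the small coffee grinder: turn the winged dial on its top clockwise (seen from above) until you feel it come up against its stop, without forcing it past, then turn it back anticlockwise exactly four clicks and let go. Leave the things around the grinder where they are.

Things in the scene. Friction and masses are not known exactly. Their poses are not given: they have to be found in the camera images.
- grinder: low metal coffee grinder, fixed: housing 210 long (x) x 120 wide, top face 70 above the worktop; origin: centre of its underside. The winged dial stands on it at x = -55 mm, y = 0 (front end); a shallow clear hopper with black lid (diameter 88, top at 87) at x = +55. Drawer and switch do not move. Wall cabinets overhang it, 450 above, beyond 550 mm ahead of the robot's base.
- dial_grip (a point): on the dial's upright axis, 113 above the worktop: where to grip. The wing grip is 50 long, 14 thick, from 90 to 122 above the worktop, on a disc of diameter 66; below it a fixed collar, diameter 78, with even unnumbered marks. x runs along the wing to the end with the white pointer line, z up: yaw = pointer heading. Clockwise from above (falling yaw) goes to the stop.
- dial_pointer (a point): outer end of the white pointer line on the wing's top, 23 mm from the axis along x, 122 above the worktop. A click is 18 degrees (0.314 rad), 12 clicks in all; passing one takes about 0.08 N m. Detents sit at whole clicks from the stop; let go within 0.35 click, the dial springs onto the nearest. It starts 3 to 8 clicks from the stop. Where the stop comes varies unseen: feel for it.
- burr_ring (a point): hidden burr ring on the dial's axis: 45.00 mm over the grinder's underside at the stop, +0.05 mm per click, too little to measure. The stop is springy, about 2 N m/rad: a firm touch is 0.2 to 0.3 N m (0.1 rad, a third of a click past); let go, it springs back to click zero: count from there. 0.6 N m (1 click past) is forcing it.
- mug_1: green and white mug, 78 x 116 x 101 tall, stands left of the grinder, close by it (mm); a bystander, origin at the centre of its underside
- coffee_can: round canister with black lid, diameter 102, 132 tall, stands right of the grinder (mm); a bystander, origin at the centre of its underside
- notebook_1: flat notebook 210 x 151 x 12, lies far to the left (mm); a bystander, origin at the centre of its underside
- glass_jar_1: empty glass jar, diameter 67, 92 tall, stands behind the grinder (mm); a bystander, origin at the centre of its underside
- remote_1: black remote control 192 x 48 x 19, lies far to the right (mm); a bystander, origin at the centre of its underside

How it is judged:
By the outcome, as a careful person would: the job done as asked, in the order asked, and still so for the second after the job is handed in, with the robot touching nothing.
It also fails if it takes over 67 s, if anything falls off the work surface, if the arm or the gripper's body presses on something with over 40 N, if the wrist force passes 120 N, or if a joint passes its speed limit or range.

### The arm

A 6-joint arm with a two-finger parallel gripper is mounted at the origin on a cart in front of the work surface, level with it; the furniture and walls round the work are solid. World frame = base frame: x ahead of the robot, y to its left, z up, the work surface at z = 0. Lengths are in m, angles in rad, forces in N, time in s.
With the tool pointing down it reaches from about 0.325 to 0.775 m from the base axis. Payload 5.5 kg.
Tool frame: the origin (TCP) lies on the centre line of the jaws, within the pads' length; the fingertips stand 17 mm ahead of it and the grasp point (between the pads) lies 2 mm behind it; z points along the fingers, y is the line along which they close (so a half turn about z gives the same grasp; the last joint's range is limited). The gripper opens to 85 mm and grips with 20 to 120 N. Pads are 22 mm wide; open, the fingers measure 114 mm over their backs; the gripper's body (76 mm by 85 mm) begins 54 mm behind the grasp point. The pads swing forward as they close: fully open they stand 13 mm farther back than shut.
Start: joints at [-1.342, 0.091, 1.231, -0, 1.82, -0.057], TCP at [0.169, -0.576, 0.248] pointing down, gripper open.
Joint ranges: [-2.87, 2.87], [-0.86, 2.18], [0.17, 2.46], [-1.51, 4.65], [0.06, 2.69], [-2.65, 2.65]. Speed limits (rad/s): [2.57, 2.57, 3.01, 3.14, 3.14, 3.14].

### API

Orientations are given as a rotation vector (axis times angle).
In Python, from station import move_pose, move_straight, movej, gripper_to, wait, ik, grab_frame, MotionError, close_job, read_time, read_qpos, read_qvel, read_tau, read_eef_pos, read_eef_rot, read_wrist_force, read_wrist_torque, read_finger_gap, read_gripper_force gives the robot as it stands. Calls block until the motion is done:
- move_pose(position, orientation): joint-space move of the TCP to a pose.
- move_straight(position, rotation=None, velocity=0.15, contact_N=None): straight line of the TCP; rotation=None keeps the orientation; velocity is the mean speed in m/s. With contact_N (N) it stops when the force on the tool has changed by that much, and returns True; else False.
- movej(angles): joint-space move.
- gripper_to(opening, f_grip=None): finger opening in m; f_grip is the grip in N (None keeps the last); returns when the fingers have stopped.
- wait(seconds).
- ik(position, orientation): joint angles nearest the present ones, or None.
- grab_frame(name): name is "scene" or "top"; returns a dict with "pixels" (400x640x3 uint8, red, green, blue), "range_z" (400x640 float32, m along the optical axis (not along the pixel's ray), 0 where there is no reading), "fovy" (degrees; the focal length in pixels is half the picture's height over the tangent of half this angle, whatever the lens; pixels are square), "cx", "cy" (the principal point, pixels), "D" ([k1, k2, p1, p2, k3] as OpenCV has them; the pictures are not rectified), "position" and "attitude" of the camera in the world. Camera axes: x right, y down, z forward; pixel columns grow to the right and rows downward; lengths in m; the calibration is good to about 2 mm. A picture is of the moment at which its call begins.
A pose or a line that the arm cannot do raises MotionError and nothing moves.
- close_job(): hands the job in; it is judged then, once.
Readings, each from a call of its own:
- read_time(): time.
- read_qpos(): joint angles.
- read_qvel(): joint speeds.
- read_tau(): joint torques, N m.
- read_eef_pos(): TCP position.
- read_eef_rot(): TCP orientation.
- read_wrist_force(): force on the tool from outside, world axes, zero at the start.
- read_wrist_torque(): the same for the moment, N m.
- read_finger_gap(): finger opening in m.
- read_gripper_force(): force on a finger pad.
Only numpy, scipy, OpenCV 4.12 (cv2) and the standard library are available. Lean on these libraries where they do the work, as an engineer would, in place of code of your own. Each camera call takes 0.05 s, during which the arm holds its last target. There are 200 camera calls.

## Working session

There is one attempt and no reset: what is moved stays moved. The work goes in short steps, each a Python script; the robot and the scene stay as the last script left them, time stands still between calls to the robot, and variables do not carry over. Pictures are saved under pics/ and viewed, at most 10 in all, crops included, and the job is handed in when it is done.

```bash
mkdir -p pics; ls
python3 - <<'E'
from station import *
import cv2,pickle
for n in ("scene","top"):
    f=grab_frame(n); cv2.imwrite(f"pics/{n}0.png",f["pixels"][:,:,::-1]); pickle.dump(f,open(f"{n}0.pkl","wb"))
    print(n,f["fovy"],f["cx"],f["cy"],f["D"],f["position"],f["attitude"])
print(read_time(),read_eef_rot(),read_finger_gap(),read_wrist_torque())
E
```

```text
pics
scene 45.01915322943039 315.5153337917001 197.02047957878816 [-0.12575874  0.          0.          0.          0.        ] [-0.75453385  0.66491153  1.54847111] [-1.35023038  2.21592423 -0.91535159]
top 57.26295305061207 317.74362598309614 203.0517800641243 [-0.04512656  0.          0.          0.          0.        ] [0.41405922 0.01099027 1.40442624] [-2.19163229  2.17830092 -0.10903974]
0.1 [-3.10779330e+00 -4.47181880e-01  2.44894905e-04] 0.08541708604958968 [-0.03457561  0.03591779  0.00458831]
```

View pics/scene0.png

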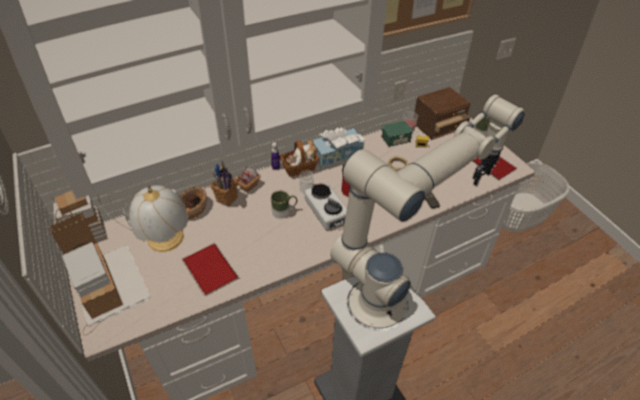

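View pics/top0.png

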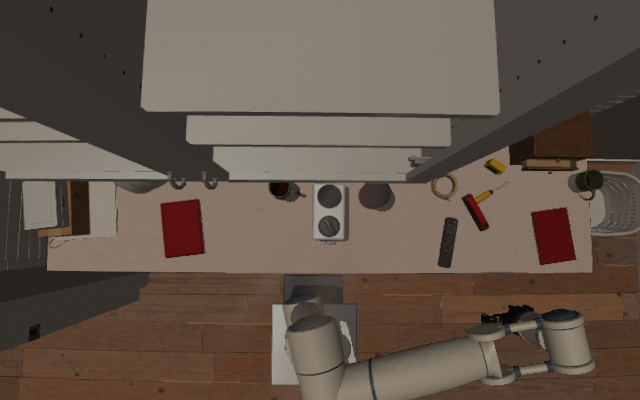

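The top view shows the grinder near (330,212), with the dial at about (329,226), the hopper at (329,196), the mug at (281,188) and the can at (376,195). Next I'll enlarge the grinder and measure it.

```bash
cat > h.py <<'E'
import numpy as np,cv2
from scipy.spatial.transform import Rotation as R
def cam(f):
    fl=200/np.tan(np.radians(f["fovy"]/2))
    return np.array([[fl,0,f["cx"]],[0,fl,f["cy"]],[0,0,1]]),np.array(f["D"]),R.from_rotvec(f["attitude"]).as_matrix(),np.array(f["position"])
def ray2plane(f,uv,z):
    K,D,A,p=cam(f)
    n=cv2.undistortPoints(np.array(uv,float).reshape(-1,1,2),K,D).reshape(-1,2)
    d=np.c_[n,np.ones(len(n))]@A.T
    return p+d*((z-p[2])/d[:,2])[:,None]
def proj(f,P):
    K,D,A,p=cam(f)
    return cv2.projectPoints((np.array(P,float).reshape(-1,3)-p)@A,np.zeros(3),np.zeros(3),K,D)[0].reshape(-1,2)
E
python3 - <<'E'
import pickle; from h import *
f=pickle.load(open("top0.pkl","rb"))
im=f["pixels"][:,:,::-1]
cv2.imwrite("pics/c1.png",cv2.resize(im[175:250,290:370],None,fx=8,fy=8,interpolation=cv2.INTER_CUBIC))
print("housing/dial",ray2plane(f,[[330,212],[329,226],[329,196]],[.07]*1+[.122]+[.087]) if 0 else [ray2plane(f,[u],z)[0].round(3) for u,z in (([330,212],.07),([329,226],.12),([329,196],.087),([281,188],.1),([376,195],.13))])
hsv=cv2.cvtColor(f["pixels"],cv2.COLOR_RGB2HSV)
m=((hsv[...,2]>140)&(hsv[...,1]<30)).astype(np.uint8); m[:175]=0;m[250:]=0;m[:,:290]=0;m[:,370:]=0
c=max(cv2.findContours(m,cv2.RETR_EXTERNAL,cv2.CHAIN_APPROX_NONE)[0],key=cv2.contourArea)
print(cv2.contourArea(c),cv2.minAreaRect(c))
w=ray2plane(f,c.reshape(-1,2),.07)
print(cv2.minAreaRect(w[:,:2].astype(np.float32)*1000))
E
```

```text
housing/dial [array([ 0.495, -0.053,  0.07 ]), array([ 0.443, -0.048,  0.12 ]), array([ 0.552, -0.049,  0.087]), array([0.578, 0.124, 0.1  ]), array([ 0.552, -0.212,  0.13 ])]
505.5 ((327.5, 211.0), (54.0, 29.0), 90.0)
((499.41363525390625, -44.516597747802734), (197.59066772460938, 105.39569091796875), 0.004715218208730221)
```

View pics/c1.png

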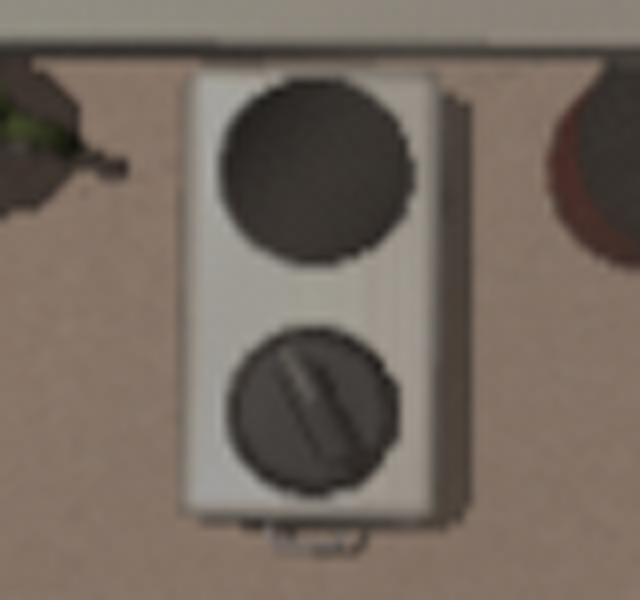

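The crop shows the dark dial centred at about (314,410), with the pointer line running from (310,400) to (288,348). That is roughly 25° left of ahead. I'll measure the centre and yaw from the dark mask and the depth.

Run:
```python
import pickle; from h import *
f=pickle.load(open("top0.pkl","rb"))
S=8;u0,v0=312,210
g=cv2.cvtColor(f["pixels"],cv2.COLOR_RGB2GRAY)[v0:v0+28,u0:u0+34]
G=cv2.resize(g,None,fx=S,fy=S,interpolation=cv2.INTER_CUBIC)
m=(G<110).astype(np.uint8); 
cs=[c for c in cv2.findContours(m,cv2.RETR_EXTERNAL,cv2.CHAIN_APPROX_NONE)[0]]
for c in sorted(cs,key=cv2.contourArea)[-2:]:
    e=cv2.fitEllipse(c); uv=(np.array(e[0])+.5)/S-.5+[u0,v0]
    print(e,uv,ray2plane(f,[uv],.075),ray2plane(f,[uv],.085))
# depth
K,D,A,p=cam(f)
vv,uu=np.mgrid[205:245,308:352]; z=f["range_z"][205:245,308:352].ravel()
n=cv2.undistortPoints(np.c_[uu.ravel(),vv.ravel()].astype(float).reshape(-1,1,2),K,D).reshape(-1,2)
W=(np.c_[n,np.ones(len(n))]*z[:,None])@A.T+p
h=W[(z>0)&(np.hypot(W[:,0]-.443,W[:,1]+.048)<.04)]
print(np.percentile(h[:,2],[5,50,80,95]))
w=h[h[:,2]>.106]; print(len(w),w.mean(0),cv2.minAreaRect((w[:,:2]*1000).astype(np.float32)))
e,v=np.linalg.eigh(np.cov(w[:,:2].T)); print(np.degrees(np.arctan2(v[1,1],v[0,1])),np.sqrt(e))
b=W[(z>0)&(abs(W[:,2]-.07)<.008)]; print("house",cv2.minAreaRect((b[:,:2]*1000).astype(np.float32)),np.median(b[:,2]))
# bright line on dial
t=(G>88)&(cv2.erode(cv2.drawContours(np.zeros_like(m),[max(cs,key=cv2.contourArea)],-1,1,-1),np.ones((25,25)))>0)
ys,xs=np.nonzero(t); q=ray2plane(f,(np.c_[xs,ys]+.5)/S-.5+[u0,v0],.122); print(len(q),q.mean(0)); e,v=np.linalg.eigh(np.cov(q[:,:2].T)); print(np.degrees(np.arctan2(v[1,1],v[0,1])))
from station import *
for yaw in (25,205): 
  for d in (0,-144,-160):
    # tool y perpendicular to wing: tool x along wing, z down
    r=(R.from_euler('z',yaw+d,degrees=True)*R.from_euler('x',180,degrees=True)).as_rotvec()
    s=ik([.444,-.047,.115],r); print(yaw,d,None if s is None else np.round(s,2))
```

```text
((262.8579406738281, 140.74624633789062), (17.021289825439453, 385.4412536621094), 0.47476956248283386) [344.41974258 227.15578079] [[ 0.44027806 -0.10559681  0.075     ]] [[ 0.44008084 -0.10471983  0.085     ]]
((137.02899169921875, 131.56886291503906), (172.88192749023438, 175.3232879638672), 102.6393814086914) [328.69112396 226.00860786] [[ 0.44411944 -0.04848707  0.075     ]] [[ 0.44389333 -0.04803968  0.085     ]]
[0.07555124 0.08763712 0.09267077 0.12164444]
56 [ 0.44156816 -0.04653448  0.12046574] ((441.8055725097656, -46.55759048461914), (48.23371505737305, 12.664767265319824), 27.01466178894043)
-154.2159510366473 [0.00401423 0.0141852 ]
house ((457.4199523925781, -46.61084747314453), (128.0435028076172, 117.6226806640625), 0.2923877239227295) 0.06864089520761096
61 [ 0.45696048 -0.04065189  0.122     ]
-160.07752823909223
25 0 [-0.18 -0.32  1.85 -0.    1.61  0.95]
25 -144 None
25 -160 [-0.18 -0.32  1.85  0.    1.61 -2.54]
205 0 [-0.18 -0.32  1.85 -0.    1.61 -2.19]
205 -144 [-0.18 -0.32  1.85  0.    1.61  0.32]
205 -160 [-0.18 -0.32  1.85 -0.    1.61  0.6 ]
```

The dial is at (0.442, -0.047) and the wing yaw is about 26°. With the half-turned grasp, joint 6 starts near -2.19, and clockwise turning raises it, so it has room to spare. Moving in to grip.

```bash
cat >> h.py <<'E'
C=np.array([.442,-.0467])
def rot(yawdeg): return (R.from_euler('z',yawdeg,degrees=True)*R.from_euler('x',180,degrees=True)).as_rotvec()
E
python3 - <<'E'
from h import *; from station import *
T=lambda s:print(s,round(read_time(),2),np.round(read_qpos(),3),read_eef_pos().round(4) if hasattr(read_eef_pos(),'round') else read_eef_pos(),np.round(read_wrist_force(),1),np.round(read_wrist_torque(),3),round(read_finger_gap(),4),read_gripper_force())
r=rot(206)
move_pose([*C,.25],r); T("above")
gripper_to(.045); T("open45")
b=move_straight([*C,.116],velocity=.1,contact_N=8); T(f"down {b}")
if not b:
    gripper_to(0.0,f_grip=40); T("grip")
E
```

```text
above 2.23 [-0.183 -0.328  1.614 -0.     1.855 -2.206] [ 0.442  -0.0472  0.25  ] [-0.2 -0.3 -0.3] [ 0.005 -0.002  0.063] 0.0857 0.0
open45 2.71 [-0.182 -0.328  1.614  0.     1.855 -2.206] [ 0.442  -0.0468  0.25  ] [0.2 0.2 0.3] [0.034 0.006 0.016] 0.045 0.0
down False 4.2 [-0.182 -0.326  1.848  0.     1.618 -2.206] [ 0.4424 -0.0468  0.1168] [ 0.4  0.6 -0.4] [-0.001 -0.01  -0.026] 0.0451 0.0
grip 4.58 [-0.183 -0.326  1.848 -0.004  1.615 -2.206] [ 0.4433 -0.0489  0.1169] [ 4.1 -8.7  0. ] [-1.265 -0.642  0.026] 0.0128 42.744505405426025
```

The wing is gripped with a gap of 13 mm. It pulled the tool 2.3 mm along the jaw line, so I'll move the centre there, then turn clockwise in small steps while watching torque and force.

```bash
cat >> h.py <<'E'
from station import *
def avg(n=4,dt=.01):
    F=[];Tq=[]
    for _ in range(n): F.append(read_wrist_force());Tq.append(read_wrist_torque()[2]);wait(dt)
    return np.mean(F,0),np.mean(Tq)
def log(s,F,tz):
    p=read_eef_pos();ya=np.degrees((R.from_rotvec(read_eef_rot())*R.from_euler('x',180,degrees=True).inv()).as_euler('zyx')[0])
    print(f"{s:7.1f} t{read_time():.2f} yaw{ya:.2f} q6 {read_qpos()[5]:.3f} xy {p[0]*1e3:.1f},{p[1]*1e3:.1f} F {F.round(1)} tz {tz:.3f}")
E
python3 - <<'E'
from h import *
p=read_eef_pos(); c=np.array([.4434,-.0491,.1165])
move_straight(c,rot(206),velocity=.05); log(206,*avg())
for y in np.arange(203,190,-3.):
    move_straight(c,rot(y),velocity=.05); F,tz=avg(); log(y,F,tz)
    if abs(tz)>.25 or np.hypot(*F[:2])>20: print("stop");break
print(read_finger_gap())
E
```

```text
206.0 t4.87 yaw-154.01 q6 -2.211 xy 443.4,-49.2 F [-1.4 -0.7  2.6] tz 0.019
  203.0 t5.15 yaw-156.92 q6 -2.160 xy 443.5,-49.2 F [-1.5 -1.1  4.5] tz -0.026
  200.0 t5.43 yaw-159.88 q6 -2.109 xy 443.5,-49.2 F [-2.  -1.6  5.6] tz -0.073
  197.0 t5.72 yaw-162.88 q6 -2.056 xy 443.5,-49.3 F [-2.  -1.6  4.9] tz -0.107
  194.0 t6.00 yaw-165.89 q6 -2.004 xy 443.5,-49.3 F [-1.6 -1.8  4.7] tz -0.131
  191.0 t6.28 yaw-168.86 q6 -1.952 xy 443.6,-49.3 F [-1.7 -2.1  5. ] tz 0.026
0.013036307952784851
```

Run:
```python
from h import *
c=np.array([.4434,-.0491,.1165]); h=0
for y in np.arange(188.5,30,-2.5):
    move_straight(c,rot(y),velocity=.05); F,tz=avg(); log(y,F,tz)
    if abs(tz)>.19 or np.hypot(*F[:2])>20: print("stop");break
print(read_finger_gap())
```

```text
188.5 t6.57 yaw-171.36 q6 -1.908 xy 443.6,-49.3 F [-1.5 -2.3  4.9] tz 0.020
  186.0 t6.85 yaw-173.87 q6 -1.865 xy 443.6,-49.4 F [-1.7 -2.3  5.2] tz -0.043
  183.5 t7.13 yaw-176.37 q6 -1.821 xy 443.6,-49.4 F [-1.8 -2.3  5.2] tz -0.002
  181.0 t7.42 yaw-178.87 q6 -1.777 xy 443.6,-49.5 F [-1.5 -2.9  5.4] tz -0.023
  178.5 t7.70 yaw178.61 q6 -1.733 xy 443.6,-49.5 F [-1.2 -2.3  5.4] tz -0.100
  176.0 t7.98 yaw176.10 q6 -1.690 xy 443.6,-49.6 F [-1.2 -2.7  5.2] tz -0.163
  173.5 t8.27 yaw173.62 q6 -1.646 xy 443.6,-49.6 F [-1.8 -3.5  4.8] tz 0.013
  171.0 t8.55 yaw171.12 q6 -1.603 xy 443.6,-49.6 F [-1.6 -3.6  5.3] tz 0.007
  168.5 t8.83 yaw168.62 q6 -1.559 xy 443.7,-49.6 F [-1.8 -3.7  5.3] tz -0.028
  166.0 t9.12 yaw166.11 q6 -1.515 xy 443.6,-49.7 F [-1.7 -3.4  4.7] tz -0.050
  163.5 t9.40 yaw163.61 q6 -1.472 xy 443.6,-49.7 F [-1.6 -4.   5.3] tz -0.062
  161.0 t9.68 yaw161.11 q6 -1.428 xy 443.6,-49.8 F [-1.4 -3.9  4.9] tz -0.064
  158.5 t9.97 yaw158.59 q6 -1.384 xy 443.6,-49.8 F [-1.8 -4.2  5.1] tz -0.160
  156.0 t10.25 yaw156.10 q6 -1.341 xy 443.6,-49.8 F [-1.3 -4.1  4.9] tz -0.054
  153.5 
[... 1433 characters left out ...]
 q6 -0.512 xy 443.2,-50.4 F [-3.7 -6.1  5.9] tz -0.084
  106.0 t15.92 yaw106.07 q6 -0.468 xy 443.2,-50.4 F [-3.8 -6.1  5.5] tz -0.079
  103.5 t16.20 yaw103.56 q6 -0.424 xy 443.2,-50.4 F [-4.3 -6.2  5.9] tz -0.156
  101.0 t16.48 yaw101.08 q6 -0.381 xy 443.2,-50.4 F [-4.2 -6.4  5.6] tz 0.029
   98.5 t16.77 yaw98.58 q6 -0.337 xy 443.1,-50.4 F [-4.2 -6.8  6.4] tz 0.067
   96.0 t17.05 yaw96.08 q6 -0.294 xy 443.1,-50.5 F [-4.9 -6.4  6.5] tz 0.112
   93.5 t17.33 yaw93.59 q6 -0.250 xy 443.0,-50.5 F [-4.5 -6.1  6. ] tz 0.180
   91.0 t17.62 yaw91.09 q6 -0.207 xy 443.0,-50.5 F [-5.3 -6.4  6.1] tz 0.165
   88.5 t17.90 yaw88.60 q6 -0.163 xy 442.9,-50.5 F [-5.  -6.6  6.5] tz 0.253
stop
0.01325677521983344
```

Six snaps 18° apart, then a steady rise to 0.25 N m, which is the stop. I'll check the joint torque, ease back, release so the dial settles on click zero, and look.

Run:
```python
from h import *
c=np.array([.4432,-.0500,.1165])
F,tz=avg(10); log(88.5,F,tz); print("tau6",np.mean([read_tau()[5]]))
for y in (92,95,98):
    move_straight(c,rot(y),velocity=.05); log(y,*avg(6)); print(read_tau()[5])
gripper_to(.045); log(0,*avg(10)); print("tau6 free",read_tau()[5])
move_straight([c[0],c[1],.22],velocity=.2)
q=read_qpos(); np.save("qab.npy",q); q2=q.copy(); q2[0]-=.9; movej(q2)
f=grab_frame("top"); import pickle; pickle.dump(f,open("top1.pkl","wb"))
im=f["pixels"][:,:,::-1]; cv2.imwrite("pics/c2.png",cv2.resize(im[175:250,290:370],None,fx=7,fy=7,interpolation=cv2.INTER_CUBIC))
log(0,*avg())
K,D,A,p=cam(f)
vv,uu=np.mgrid[205:245,308:352]; z=f["range_z"][205:245,308:352].ravel()
n=cv2.undistortPoints(np.c_[uu.ravel(),vv.ravel()].astype(float).reshape(-1,1,2),K,D).reshape(-1,2)
W=(np.c_[n,np.ones(len(n))]*z[:,None])@A.T+p
h=W[(z>0)&(np.hypot(W[:,0]-.443,W[:,1]+.048)<.04)]
w=h[h[:,2]>.106]; print(len(w),w.mean(0),cv2.minAreaRect((w[:,:2]*1000).astype(np.float32)))
e,v=np.linalg.eigh(np.cov(w[:,:2].T)); print(np.degrees(np.arctan2(v[1,1],v[0,1])),np.sqrt(e))
```

```text
88.5 t17.98 yaw88.61 q6 -0.163 xy 442.9,-50.5 F [-4.9 -6.4  6.6] tz 0.266
tau6 0.25332190096378326
   92.0 t18.28 yaw92.15 q6 -0.226 xy 443.0,-50.6 F [-3.9 -3.3  6. ] tz 0.273
0.24974497966468334
   95.0 t18.58 yaw95.15 q6 -0.279 xy 443.0,-50.5 F [-3.6 -3.   6.2] tz 0.243
0.21186741068959236
   98.0 t18.88 yaw98.14 q6 -0.331 xy 443.1,-50.5 F [-3.7 -3.4  5.6] tz 0.165
0.13619917910546064
    0.0 t19.38 yaw98.02 q6 -0.329 xy 443.2,-49.9 F [ 0.1 -0.1 -0.1] tz -0.016
tau6 free -0.004610753094311804
    0.0 t21.57 yaw46.56 q6 -0.328 xy 237.1,-377.5 F [-0.2 -0.2  0.2] tz 0.032
54 [ 0.44232868 -0.04576817  0.12114784] ((442.4925537109375, -45.87748336791992), (13.140673637390137, 47.7542724609375), 11.679055213928223)
101.43908041073024 [0.00390479 0.01409649]
```

View pics/c2.png

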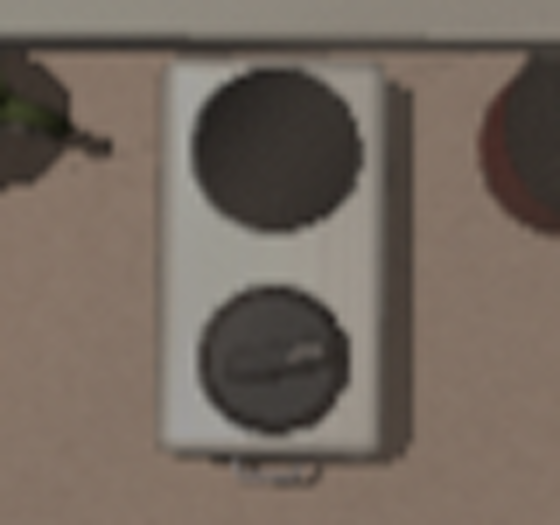

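The dial has settled on click zero. The wing line is at about 101°, with the pointer at (320,350) in the crop pointing right (yaw about -79°). I'll re-grip at that yaw and turn back 72°, logging the clicks.

Run:
```python
from h import *
c=np.array([.4432,-.0497,.1165]); y0=101.5
movej(np.load("qab.npy")); move_straight([c[0],c[1],.14],rot(y0),velocity=.15)
b=move_straight(c,velocity=.08,contact_N=8); print(b)
gripper_to(0,f_grip=40); log(y0,*avg())
for y in np.r_[np.arange(y0+3,y0+72,3),y0+72]:
    move_straight(c,rot(y),velocity=.05); F,tz=avg(); log(y,F,tz)
    if abs(tz)>.4 or np.hypot(*F[:2])>25: print("stop");break
print(read_finger_gap())
```

```text
False
  101.5 t24.54 yaw101.50 q6 -0.389 xy 442.9,-49.8 F [-5.   0.2  4.7] tz 0.054
  104.5 t24.82 yaw104.50 q6 -0.441 xy 442.9,-49.8 F [-5.1  0.1  5.1] tz 0.013
  107.5 t25.11 yaw107.50 q6 -0.494 xy 442.9,-49.8 F [-4.9 -0.3  5. ] tz -0.001
  110.5 t25.39 yaw110.50 q6 -0.546 xy 442.9,-49.8 F [-5.1 -0.6  5. ] tz 0.044
  113.5 t25.68 yaw113.51 q6 -0.598 xy 442.9,-49.8 F [-5.2 -0.5  5. ] tz 0.067
  116.5 t25.96 yaw116.51 q6 -0.651 xy 442.9,-49.8 F [-5.4 -0.8  5. ] tz 0.162
  119.5 t26.24 yaw119.50 q6 -0.703 xy 442.9,-49.8 F [-5.6 -0.5  5.4] tz 0.050
  122.5 t26.52 yaw122.50 q6 -0.755 xy 442.9,-49.8 F [-5.   0.   5.2] tz -0.013
  125.5 t26.81 yaw125.50 q6 -0.808 xy 442.9,-49.8 F [-5.  -0.1  4.7] tz 0.004
  128.5 t27.09 yaw128.50 q6 -0.860 xy 442.9,-49.8 F [-4.9  0.   4.9] tz 0.043
  131.5 t27.38 yaw131.51 q6 -0.912 xy 442.9,-49.8 F [-5.3 -0.   5.4] tz 0.086
  134.5 t27.66 yaw134.51 q6 -0.965 xy 442.9,-49.8 F [-5.1 -0.2  4.9] tz 0.058
  137.5 t27.94 yaw137.51 q6 -1.017 xy 442.9,-49.8 F [-5.4 -0.2  5.1] tz 0.059
  140.5 t28.23 yaw140.50 q6 -1.069 xy 442.9,-49.8 F [-5.1 -0.2  5.4] tz -0.001
[... 179 characters left out ...]
51 q6 -1.227 xy 442.9,-49.7 F [-5.4 -0.1  4.6] tz 0.049
  152.5 t29.36 yaw152.51 q6 -1.279 xy 442.9,-49.7 F [-5.1 -0.5  5.6] tz 0.156
  155.5 t29.64 yaw155.51 q6 -1.331 xy 442.9,-49.7 F [-5.1 -0.2  5.3] tz 0.073
  158.5 t29.93 yaw158.50 q6 -1.384 xy 442.9,-49.7 F [-5.5 -0.3  5. ] tz 0.018
  161.5 t30.21 yaw161.50 q6 -1.436 xy 442.9,-49.7 F [-5.1 -0.1  4.8] tz 0.024
  164.5 t30.49 yaw164.51 q6 -1.488 xy 442.9,-49.7 F [-5.4 -0.1  5.3] tz 0.068
  167.5 t30.77 yaw167.51 q6 -1.541 xy 442.9,-49.7 F [-5.1  0.1  5. ] tz 0.078
  170.5 t31.06 yaw170.52 q6 -1.593 xy 442.9,-49.7 F [-4.8 -0.6  4.5] tz 0.117
  173.5 t31.34 yaw173.51 q6 -1.646 xy 442.9,-49.7 F [-5.4 -0.1  5.2] tz 0.074
0.012964025528859077
```

Four clicks passed, at roughly 118°, 136°, 154° and 172°. Releasing and checking.

Run:
```python
from h import *
gripper_to(.045); p=read_eef_pos()
move_straight([p[0],p[1],.22],velocity=.15)
q=read_qpos(); q[0]-=.9; movej(q); wait(.3)
f=grab_frame("top"); im=f["pixels"][:,:,::-1]; cv2.imwrite("pics/c3.png",cv2.resize(im[160:260,265:400],None,fx=5,fy=5,interpolation=cv2.INTER_CUBIC))
log(0,*avg())
K,D,A,p=cam(f)
vv,uu=np.mgrid[205:245,308:352]; z=f["range_z"][205:245,308:352].ravel()
n=cv2.undistortPoints(np.c_[uu.ravel(),vv.ravel()].astype(float).reshape(-1,1,2),K,D).reshape(-1,2)
W=(np.c_[n,np.ones(len(n))]*z[:,None])@A.T+p
h=W[(z>0)&(np.hypot(W[:,0]-.443,W[:,1]+.048)<.04)]
w=h[h[:,2]>.106]; print(len(w),w.mean(0),cv2.minAreaRect((w[:,:2]*1000).astype(np.float32)))
e,v=np.linalg.eigh(np.cov(w[:,:2].T)); print(np.degrees(np.arctan2(v[1,1],v[0,1])),np.sqrt(e))
```

```text
0.0 t34.42 yaw121.99 q6 -1.645 xy 236.9,-377.7 F [0.1 0.1 0.5] tz 0.013
58 [ 0.44210448 -0.04642584  0.12102839] ((442.9809265136719, -46.42701721191406), (13.577617645263672, 49.68815612792969), 83.69469451904297)
173.62193941015443 [0.00409688 0.0144815 ]
```

View pics/c3.png

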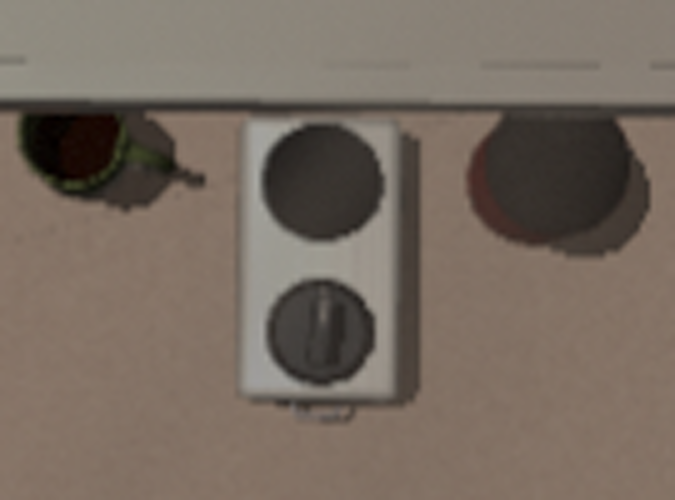

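The wing is now at 173.6°, which is 72.2° (four clicks) anticlockwise from click zero. The pointer is at (322,292) in the crop, and the mug and can have not moved. Handing in.

```bash
python3 -c "
from station import *
print(close_job())"
```

```text
the job is handed in; nothing more can be done
None
```

The dial was turned clockwise to its stop (felt at about 0.27 N m), then back four clicks (72° measured in the camera images) and released; the mug and can look unmoved, and I handed the job in about 35 s into the 67 s.

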